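Mirror the screwdriver row into the new rack

ROBOT

A 7-joint arm with a two-finger parallel gripper is mounted at the origin on the work surface. World frame = base frame: x ahead of the robot, y to its left, z up, the work surface at z = 0. Lengths are in m, angles in rad, forces in N, time in s.
With the tool pointing down it reaches from about 0.4 to 0.875 m from the base axis. Payload 4.4 kg.
Tool frame: the origin (TCP) lies midway between the tips of the shut fingers; the grasp point (between the pads) lies 19 mm behind it; z points along the fingers, y is the line along which they close (so a half turn about z gives the same grasp; the last joint's range is limited). The gripper opens to 85 mm and grips with 20 to 120 N. Pads are 22 mm wide; open, the fingers measure 114 mm over their backs; the gripper's body (76 mm by 85 mm) begins 54 mm behind the grasp point. The pads swing forward as they close: fully open they stand 13 mm farther back than shut.
Start: joints at [1.139, 0.628, 0.038, 1.517, -0.027, 0.996, -0.02], TCP at [0.233, -0.607, 0.192] pointing down, gripper open.
Joint ranges: [-3.06, 3.06], [-0.37, 2.12], [-1.25, 1.32], [0.18, 2.47], [-1.1, 4.24], [0.23, 1.98], [-2.94, 2.94]. Speed limits (rad/s): [2.57, 2.57, 3.14, 3.14, 3.14, 3.14, 3.14].

INTERFACE

Orientations are given as a rotation vector (axis times angle).
In Python, from plant import r, camrig, get_obs gives the robot as it stands (r), with the cameras (camrig) and the readings as plain functions.
- The arm moves only by the tool jog_arm, called after "Request:" in YAML: its name, and indented under it one key for each argument. Schema: {"type":"object","properties":{"deltas":{"type":"array","items":{"type":"array","prefixItems":[{"type":"array","items":{"type":"number"},"minItems":3,"maxItems":3},{"type":"array","items":{"type":"number"},"minItems":3,"maxItems":3},{"type":"number"}],"minItems":3,"maxItems":3},"minItems":1,"maxItems":20},"only":{"type":"string"},"quiet":{"type":"boolean"},"lines":{"type":"string"}},"required":["deltas"],"additionalProperties":false}. deltas is a list of rows, 1 to 20 of them, each written [[dx, dy, dz], [rx, ry, rz], opening]: dx, dy, dz in fractions of the full range, 1 being 1000 mm, then a rotation vector rx, ry, rz in shares of pi/2 rad (1.0 is pi/2 rad), then the opening from 0.0 (shut) to 1.0 (fully open); each row is the pose to reach, as a shift and turn from the pose commanded when the call began, along the tool's axes at that moment; what a row does not reach only later rows make up. A row lasts 1/10 s, in which the tool goes at most 0.05 m and 0.15 rad, less where a joint would pass 70% of its speed; a pose out of reach is approached as far as the arm can. The fingers move at their own pace and stop on an object; the grip force is fixed at half the most. Time passes only in rows, so rows that do not move let the fingers close. The tool returns the time, the measured TCP pose, the force, the opening and the grip force at its end. only (a regular expression) keeps the lines of the reply that match it, lines (a string "A,B") keeps lines A to B, and quiet returns only ok. No shift or turn number may pass 1 either way. Input that does not fit is refused with a message, and nothing moves.
- get_obs(): the state, without advancing time (a new reading comes with each control period).
- camrig.camera(name): name is "side" or "top"; returns the picture (480x640x3 uint8, blue, green, red); there is no depth.
- camrig.camera_model(name): a dict with "vertical_fov" (degrees; the focal length in pixels is half the picture's height over the tangent of half this angle, whatever the lens; pixels are square), "cx", "cy" (the principal point, pixels), "R" (3x3) and "t" (3): a world point X has camera coordinates R X + t. Camera axes: x right, y down, z forward; pixel columns grow to the right and rows downward; lengths in m; the calibration is good to about 2 mm. A picture is of the moment at which its call begins. camera_model takes no time and is no camera call.
- r.job_done(): hands the job in; it is judged then, once.
The state is a dict: "time_s": time; "joints": joint angles; "qvel": joint speeds; "joint_efforts": joint torques, N m; "tcp_pos": TCP position; "tool_rot": TCP orientation; "contact_force": force on the tool from outside, world axes, zero at the start; "torque": the same for the moment, N m; "gripper_width": opening from 0.0 (shut) to 1.0 (fully open); "grip_force": force on a finger pad.
Only numpy, scipy, OpenCV 4.12 (cv2) and the standard library are available. Lean on these libraries where they do the work, as an engineer would, in place of code of your own. Each camera call takes 0.05 s, during which the arm holds its last target. There are 200 camera calls.

TASK

The new white rack will hang on the facing wall, so mirror the row: move all four stubby screwdrivers from the dark wooden rack to the white one in reverse order, the one now nearest the robot going to the far end hole, the next to the hole before it, and so on. Each must stand upright in its own hole, fully down on its collar, and be let go.

Things in the scene. Friction and masses are not known exactly. Their poses are not given: they have to be found in the camera images.
- driver_red: stubby screwdriver, red round handle: 30 mm across, 85 mm tall, with a flat collar 38 mm across and 6 mm thick at its foot; below it a steel shank 9 mm across reaches 55 mm down. It stands by its collar on a rack's top, shank hanging in a hole. Origin: centre of the collar's underside, z up the handle. About 90 g; any grasp yaw will do.
- driver_blue: stubby screwdriver, blue round handle: 30 mm across, 85 mm tall, with a flat collar 38 mm across and 6 mm thick at its foot; below it a steel shank 9 mm across reaches 55 mm down. It stands by its collar on a rack's top, shank hanging in a hole. Origin: centre of the collar's underside, z up the handle. About 90 g; any grasp yaw will do.
- driver_yellow: stubby screwdriver, yellow round handle: 30 mm across, 85 mm tall, with a flat collar 38 mm across and 6 mm thick at its foot; below it a steel shank 9 mm across reaches 55 mm down. It stands by its collar on a rack's top, shank hanging in a hole. Origin: centre of the collar's underside, z up the handle. About 90 g; any grasp yaw will do.
- driver_green: stubby screwdriver, green round handle: 30 mm across, 85 mm tall, with a flat collar 38 mm across and 6 mm thick at its foot; below it a steel shank 9 mm across reaches 55 mm down. It stands by its collar on a rack's top, shank hanging in a hole. Origin: centre of the collar's underside, z up the handle. About 90 g; any grasp yaw will do.
- old_rack: dark wooden rack, fixed, holding the drivers at the start: board 240 x 80 mm, 12 mm thick, on two end legs, top 72 mm above the bench; four square 24 mm through holes in a row. Origin: centre of its footprint at bench height; x along the row, away from the robot (yaw within 0.4 rad); hole centres at x = -84, -28, +28, +84 mm, y = 0.
- new_rack: white rack with steel legs, fixed, empty at the start; size, holes, origin and axes as the old rack: top at 72 mm, x along the row away from the robot, holes 24 mm square at x = -84, -28, +28, +84 mm, y = 0, open below for 60 mm down to the bench. One rack is left, one right of the robot's midline; which is which changes.
- tape_red: two flat red patches of tape (30 x 14 mm) on the old rack's top, either side of the hole where the red driver stands at the start: they mark its old place and stay there. Origin: the hole's centre at the rack's top (72 mm); axes as the rack's.
- tape_blue: two flat blue patches of tape (30 x 14 mm) on the old rack's top, either side of the hole where the blue driver stands at the start: they mark its old place and stay there. Origin: the hole's centre at the rack's top (72 mm); axes as the rack's.
- tape_yellow: two flat yellow patches of tape (30 x 14 mm) on the old rack's top, either side of the hole where the yellow driver stands at the start: they mark its old place and stay there. Origin: the hole's centre at the rack's top (72 mm); axes as the rack's.
- tape_green: two flat green patches of tape (30 x 14 mm) on the old rack's top, either side of the hole where the green driver stands at the start: they mark its old place and stay there. Origin: the hole's centre at the rack's top (72 mm); axes as the rack's.

How it is judged:
At the end, for the whole second after the job is handed in: Each driver stands in the white rack in the hole mirroring its old one (nth from the near end to nth from the far end), within 12 mm of the hole centre along and across the row, collar underside 66 to 78 mm above the bench, within 0.15 rad of upright, slower than 20 mm/s (((x of tape_red in the frame of old_rack between -0.104 and -0.064 m and x of driver_red in the frame of new_rack between 0.072 and 0.096 m) or (x of tape_red in the frame of old_rack between -0.048 and -0.008 m and x of driver_red in the frame of new_rack between 0.016 and 0.04 m) or (x of tape_red in the frame of old_rack between 0.008 and 0.048 m and x of driver_red in the frame of new_rack between -0.04 and -0.016 m) or (x of tape_red in the frame of old_rack between 0.064 and 0.104 m and x of driver_red in the frame of new_rack between -0.096 and -0.072 m)) and y of driver_red in the frame of new_rack between -0.012 and 0.012 m and z of driver_red in the frame of new_rack between 0.066 and 0.078 m and angle between each of driver_red, driver_blue, driver_yellow, driver_green's own z axis and vertical below 0.15 rad and linear speed of each of driver_red, driver_blue, driver_yellow, driver_green below 0.02 m/s and ((x of tape_blue in the frame of old_rack between -0.104 and -0.064 m and x of driver_blue in the frame of new_rack between 0.072 and 0.096 m) or (x of tape_blue in the frame of old_rack between -0.048 and -0.008 m and x of driver_blue in the frame of new_rack between 0.016 and 0.04 m) or (x of tape_blue in the frame of old_rack between 0.008 and 0.048 m and x of driver_blue in the frame of new_rack between -0.04 and -0.016 m) or (x of tape_blue in the frame of old_rack between 0.064 and 0.104 m and x of driver_blue in the frame of new_rack between -0.096 and -0.072 m)) and y of driver_blue in the frame of new_rack between -0.012 and 0.012 m and z of driver_blue in the frame of new_rack between 0.066 and 0.078 m and ((x of tape_yellow in the frame of old_rack between -0.104 and -0.064 m and x of driver_yellow in the frame of new_rack between 0.072 and 0.096 m) or (x of tape_yellow in the frame of old_rack between -0.048 and -0.008 m and x of driver_yellow in the frame of new_rack between 0.016 and 0.04 m) or (x of tape_yellow in the frame of old_rack between 0.008 and 0.048 m and x of driver_yellow in the frame of new_rack between -0.04 and -0.016 m) or (x of tape_yellow in the frame of old_rack between 0.064 and 0.104 m and x of driver_yellow in the frame of new_rack between -0.096 and -0.072 m)) and y of driver_yellow in the frame of new_rack between -0.012 and 0.012 m and z of driver_yellow in the frame of new_rack between 0.066 and 0.078 m and ((x of tape_green in the frame of old_rack between -0.104 and -0.064 m and x of driver_green in the frame of new_rack between 0.072 and 0.096 m) or (x of tape_green in the frame of old_rack between -0.048 and -0.008 m and x of driver_green in the frame of new_rack between 0.016 and 0.04 m) or (x of tape_green in the frame of old_rack between 0.008 and 0.048 m and x of driver_green in the frame of new_rack between -0.04 and -0.016 m) or (x of tape_green in the frame of old_rack between 0.064 and 0.104 m and x of driver_green in the frame of new_rack between -0.096 and -0.072 m)) and y of driver_green in the frame of new_rack between -0.012 and 0.012 m and z of driver_green in the frame of new_rack between 0.066 and 0.078 m); the robot touches nothing.
It also fails if it takes over 136 s, if anything falls off the work surface, if the arm or the gripper's body presses on something with over 40 N, if the wrist force passes 120 N, or if a joint passes its speed limit or range.

## Working session

There is one attempt and no reset: what is moved stays moved. The work goes in short steps, Python scripts to look and compute and a tool call to move; the robot and the scene stay as the last step left them, time stands still between calls to the robot, and variables do not carry over. Pictures are saved under pics/ and viewed, at most 14 in all, crops included, and the job is handed in when it is done.

```bash
ls; mkdir -p pics; python3 - <<'E'
from plant import r, camrig, get_obs
import cv2
for n in("top","side"):
    cv2.imwrite(f"pics/{n}0.png",camrig.camera(n)); m=camrig.camera_model(n); print(n,m)
o=get_obs(); print(o)
E
```

```text
pics
plant.py
top {'vertical_fov': 53.00872860309261, 'cx': 319.779103688242, 'cy': 238.92513326249852, 'R': array([[ 0.00548747, -0.99988212,  0.01433981],
       [-0.98791098, -0.00764232, -0.15483377],
       [ 0.15492511, -0.01331681, -0.98783646]]), 't': array([-0.02290551,  0.53782254,  0.69084445])}
side {'vertical_fov': 43.37212987210465, 'cx': 314.44908392461497, 'cy': 234.3893486584012, 'R': array([[-0.78599618, -0.61804524, -0.01516853],
       [-0.39410943,  0.51980884, -0.7579423 ],
       [ 0.47632737, -0.58976169, -0.65214522]]), 't': array([0.41091231, 0.25831513, 0.84960418])}
{'time_s': 0.1, 'joints': array([ 1.13922389,  0.62925726,  0.0384038 ,  1.51826056, -0.02699619,
        0.99631991, -0.02000864]), 'qvel': array([ 0.00117502, -0.00285824,  0.00144438, -0.00235383, -0.00093126,
        0.00087904, -0.00100572]), 'joint_efforts': array([ 2.87245661e-03, -5.64536119e+01,  1.23045925e+00, -1.93972081e+01,
        1.12797166e-02,  5.49600823e-03, -9.56237329e-07]), 'tcp_pos': array([ 0.2323098 , -0.60639113,  0.1908804 ]), 'tool_rot': array([-3.08752027e+00, -5.71088505e-01,  4.88673327e-04]), 'contact_force': array([-0.53230296, -0.76183835, -1.60422761]), 'torque': array([-0.00034828, -0.00083684, -0.00210447]), 'grip_force': 0.0, 'gripper_width': 1.0001016781556027}
```

View pics/top0.png

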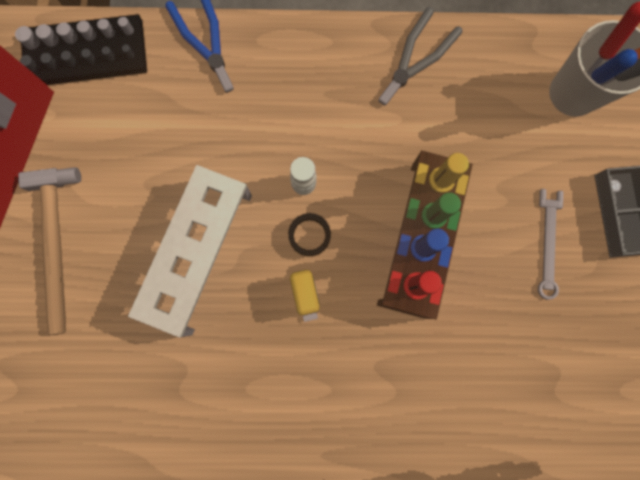

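View pics/side0.png

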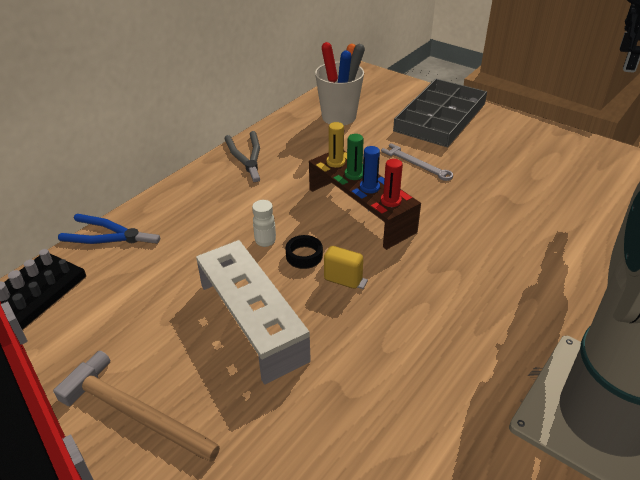

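The top view shows the white rack on the left (holes from about (166,302) to (212,196)). The dark rack is on the right, with red (425,285), blue (434,242), green (445,206) and yellow (456,165) from near to far. So red goes to the +84 hole, blue to +28, green to −28 and yellow to −84.

```bash
cat > h.py <<'E'
import numpy as np,cv2
from plant import r, camrig, get_obs
def ray(n,uv,z):
    m=camrig.camera_model(n); f=240/np.tan(np.radians(m["vertical_fov"]/2))
    d=m["R"].T@np.array([(uv[0]-m["cx"])/f,(uv[1]-m["cy"])/f,1]); c=-m["R"].T@m["t"]
    return c+d*(z-c[2])/d[2]
def comps(mask,lo):
    n,l,s,c=cv2.connectedComponentsWithStats(mask.astype(np.uint8))
    return [(c[i],s[i]) for i in range(1,n) if s[i][4]>=lo]
HUE=dict(red=(0,6),blue=(100,130),green=(45,85),yellow=(22,34))
def cmask(im,col):
    h=cv2.cvtColor(im,cv2.COLOR_BGR2HSV); a,b=HUE[col]
    m=(h[...,0]>=a)&(h[...,0]<=b)&(h[...,1]>140)&(h[...,2]>60)
    if col=="red": m|=(h[...,0]>174)&(h[...,1]>140)&(h[...,2]>60)
    return m
E
python3 - <<'E'
from h import *
for n,roi in(("top",(120,155,260,345)),("side",(190,235,315,385))):
    im=cv2.imread(f"pics/{n}0.png"); x0,y0,x1,y1=roi
    h=cv2.cvtColor(im,cv2.COLOR_BGR2HSV)
    w=np.zeros(im.shape[:2],np.uint8); w[y0:y1,x0:x1]=((h[...,1]<60)&(h[...,2]>150))[y0:y1,x0:x1]
    cs,hi=cv2.findContours(w,cv2.RETR_CCOMP,cv2.CHAIN_APPROX_NONE)
    for c,k in zip(cs,hi[0]):
        if cv2.contourArea(c)<60: continue
        q=cv2.minAreaRect(c); 
        P=[ray(n,p,.072)[:2].round(4) for p in cv2.boxPoints(q)]
        print(n,"hole" if k[3]>=0 else "out",np.round(q[0],1),np.round(q[1],1),"ctr",ray(n,q[0],.072)[:2].round(4),"sides",np.linalg.norm(P[0]-P[1]).round(4),np.linalg.norm(P[1]-P[2]).round(4))
    for col in HUE:
        m=cmask(im,col)
        if n=="top": m[:,:380]=0;m[:,480:]=0;m[:145]=0;m[325:]=0
        else: m[:115]=0;m[225:]=0;m[:,:305]=0;m[:,425:]=0
        for c,s in comps(m,25): print(n,col,c.round(1),s,ray(n,c,.072)[:2].round(4))
E
```

```text
top out [187.9 250.4] [ 55.9 167.9] ctr [0.515  0.1721] sides 0.2423 0.0843
top hole [164.9 302.5] [18.8 19.5] ctr [0.44   0.2011] sides 0.0272 0.0271
top hole [180.8 266.3] [18.4 19.7] ctr [0.4918 0.1811] sides 0.028 0.0269
top hole [196.3 231.1] [18. 19.] ctr [0.5435 0.1611] sides 0.0278 0.0267
top hole [211.5 196.2] [17.5 18.2] ctr [0.5958 0.1412] sides 0.0272 0.026
top red [394.7 281.4] [388 270  15  24 254] [ 0.472  -0.1275]
top red [423.9 285.7] [ 403  270   41   35 1040] [ 0.4661 -0.1696]
top blue [441.  246.2] [430 232  20  33 303] [ 0.5238 -0.1962]
top yellow [465.3 164.4] [462 159   6  11  33] [ 0.6483 -0.2371]
side out [252.  293.8] [123.8  52.7] ctr [0.5095 0.173 ] sides 0.1 0.2671
side hole [273.6 326.2] [15.2 19.7] ctr [0.4392 0.2023] sides 0.0306 0.029
side hole [256.7 302.5] [15.5 17.2] ctr [0.4912 0.1823] sides 0.0289 0.0315
side hole [241.  280.5] [13.4 17.4] ctr [0.5435 0.1621] sides 0.0294 0.0301
side hole [226.1 260.3] [12.1 17.8] ctr [0.596  0.1426] sides 0.0305 0.0295
side red [393.3 184.4] [380 159  33  48 830] [ 0.4901 -0.2049]
side red [378.7 207.4] [371 202  17  12 102] [ 0.473  -0.1284]
side blue [370.7 170.6] [360 146  24  47 673] [ 0.5507 -0.2171]
side blue [358.9 193. ] [352 189  15   9  71] [ 0.5269 -0.1426]
side green [353.5 155.4] [345 134  18  45 310] [ 0.6093 -0.2411]
side green [340.2 179.4] [334 175  13   9  57] [ 0.5811 -0.1569]
side yellow [336.3 125.2] [330 122  13   7  77] [ 0.709  -0.3162]
side yellow [344.2 157.3] [341 153   6  11  25] [ 0.6204 -0.2238]
```

White rack: hole spacing is 55.6–56 mm and the two views agree to about 1 mm, which is good. The driver masks need tuning, so I'll zoom in.

```bash
python3 - <<'E'
import cv2
im=cv2.imread("pics/top0.png")[140:330,370:490]; a=cv2.resize(im,None,fx=3.1,fy=3.1,interpolation=cv2.INTER_CUBIC)
im=cv2.imread("pics/side0.png")[110:250,300:430]; b=cv2.resize(im,(0,0),fx=3.1,fy=3.1,interpolation=cv2.INTER_CUBIC)
b=cv2.copyMakeBorder(b,0,a.shape[0]-b.shape[0],0,0,cv2.BORDER_CONSTANT)
cv2.imwrite("pics/crop0.png",cv2.hconcat([a,b]))
im=cv2.cvtColor(cv2.imread("pics/top0.png"),cv2.COLOR_BGR2HSV)
for u,v in((456,165),(421,172),(462,184),(445,206),(412,208),(453,222),(404,243),(434,242)): print(u,v,im[v,u])
E
```

```text
456 165 [ 20 165 188]
421 172 [ 21 169 178]
462 184 [ 21 165 187]
445 206 [ 53 113 113]
412 208 [ 51 108  99]
453 222 [ 57 112 116]
404 243 [117 100  99]
434 242 [112 144 135]
```

View pics/crop0.png

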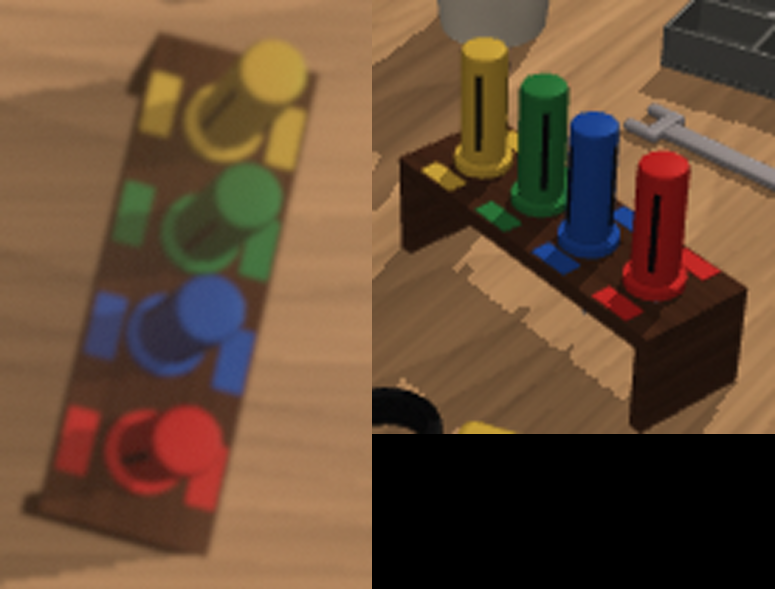

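The crop shows the four handle tops clearly in both views. I'll triangulate those disc centres, and cross-check them against the collars and the left-hand tapes.

```bash
python3 - <<'E'
from h import *
T=dict(red=(188,441),blue=(211,312),green=(248,197),yellow=(273,72))
S=dict(red=(663,163),blue=(595,124),green=(544,86),yellow=(485,49))
K=dict(red=(148,450),blue=(169,332),green=(204,228),yellow=(226,120))
L=dict(red=(77,440),blue=(106,325),green=(134,213),yellow=(161,104))
R=dict(yellow=(284,138))
f=lambda p:(p[0]/3.1+370-.5,p[1]/3.1+140-.5)
g=lambda p:((p[0]-372)/3.1+300-.5,p[1]/3.1+110-.5)
for c in T:
    t=f(T[c]);s=g(S[c]); 
    z=min(np.arange(.12,.2,.0005),key=lambda z:np.linalg.norm(ray("top",t,z)-ray("side",s,z)))
    print(c,"z",z.round(4),ray("top",t,z).round(4),ray("side",s,z).round(4),"collar",ray("top",f(K[c]),.078)[:2].round(4),"tapeL",ray("top",f(L[c]),.072)[:2].round(4))
E
```

```text
red z 0.158 [ 0.466  -0.1578  0.158 ] [ 0.4668 -0.1573  0.158 ] collar [ 0.4672 -0.1586] tapeL [ 0.472  -0.1269]
blue z 0.1575 [ 0.5194 -0.1691  0.1575] [ 0.5208 -0.1685  0.1575] collar [ 0.5222 -0.1699] tapeL [ 0.5262 -0.1416]
green z 0.157 [ 0.5685 -0.1864  0.157 ] [ 0.5693 -0.1856  0.157 ] collar [ 0.572  -0.1879] tapeL [ 0.5803 -0.1562]
yellow z 0.1575 [ 0.6229 -0.1989  0.1575] [ 0.6232 -0.1984  0.1575] collar [ 0.6248 -0.2001] tapeL [ 0.6342 -0.1705]
```

Handle tops come out at z≈0.157, so 85 mm in total, which is consistent. I'll use one fixed tool yaw of −0.31 with the fingers closing across the rows. Grasp is at TCP z 0.111, so the gripper body clears the neighbouring drivers.

```bash
cat > d.py <<'E'
import sys
from h import *
from scipy.spatial.transform import Rotation as Ro
yaw=-.31
W=Ro.from_matrix(np.array([[np.cos(yaw),np.sin(yaw),0],[np.sin(yaw),-np.cos(yaw),0],[0,0,-1]]).T)
def d(p):
    o=get_obs(); R=Ro.from_rotvec(o["tool_rot"])
    print((R.inv().apply(np.array(p)-o["tcp_pos"])).round(4),(R.inv()*W).as_rotvec().round(3))
if __name__=="__main__":
    a=np.array(sys.argv[1:],float).reshape(-1,3)
    for p in a: d(p)
E
python3 d.py .233 -.607 .24 .466 -.158 .24
```

```text
[ 0.0004  0.0007 -0.0491] [-0.002  0.001  0.676]
[ 0.3786 -0.3352 -0.0485] [-0.002  0.001  0.676]
```

Careful with the scale: turns go in shares of pi/2 rad. That gives: 0.676 rad / 1.5708 = 0.4304.

Request:
jog_arm:
  deltas:
    - [[0,0,-0.049],[0,0,0.0637],1]
    - [[0.04,-0.035,-0.049],[0,0,0.1273],1]
    - [[0.38,-0.335,-0.049],[0,0,0.4304],1]
    - [[0.38,-0.335,-0.049],[0,0,0.4304],1]
    - [[0.38,-0.335,-0.049],[0,0,0.4304],1]
    - [[0.38,-0.335,-0.049],[0,0,0.4304],1]
    - [[0.38,-0.335,-0.049],[0,0,0.4304],1]
    - [[0.38,-0.335,-0.049],[0,0,0.4304],1]
    - [[0.38,-0.335,-0.049],[0,0,0.4304],1]
    - [[0.38,-0.335,-0.049],[0,0,0.4304],1]
    - [[0.38,-0.335,-0.049],[0,0,0.4304],1]
    - [[0.38,-0.335,-0.049],[0,0,0.4304],1]
    - [[0.38,-0.335,-0.049],[0,0,0.4304],1]
    - [[0.38,-0.335,-0.049],[0,0,0.4304],1]
    - [[0.38,-0.335,-0.049],[0,0,0.4304],1]
    - [[0.38,-0.335,-0.049],[0,0,0.4304],1]

```text
time_s: 1.7
tcp_pos: [0.4668, -0.1599, 0.2407]
tool_rot: [3.103, -0.49, -0.0]
contact_force: [-0.5, 0.4, 0.2]
gripper_width: 1.0
grip_force: 0.0
```

```bash
python3 d.py .466 -.158 .24 .466 -.158 .111
```

```text
[-0.0014 -0.0015  0.0007] [ 0.     0.    -0.003]
[-0.0013 -0.0016  0.1297] [ 0.     0.    -0.003]
```

Request:
jog_arm:
  deltas:
    - [[0,-0.001,0.05],[0,0,0],1]
    - [[0,-0.001,0.1],[0,0,0],1]
    - [[0,-0.001,0.13],[0,0,0],1]
    - [[0,-0.001,0.13],[0,0,0],1]
    - [[0,-0.001,0.13],[0,0,0],1]
    - [[0,-0.001,0.13],[0,0,0],0]
    - [[0,-0.001,0.13],[0,0,0],0]
    - [[0,-0.001,0.13],[0,0,0],0]
    - [[0,-0.001,0.13],[0,0,0],0]
    - [[0,-0.001,0.13],[0,0,0],0]
    - [[0,-0.001,0.13],[0,0,0],0]
    - [[0,-0.001,0.13],[0,0,0],0]
    - [[0,-0.001,0.13],[0,0,0],0]
    - [[0,-0.001,0.13],[0,0,0],0]
    - [[0,-0.001,0.13],[0,0,0],0]

```text
time_s: 3.2
tcp_pos: [0.4689, -0.1578, 0.112]
tool_rot: [3.103, -0.485, 0.004]
contact_force: [-0.5, 0.0, 6.6]
gripper_width: 0.31
grip_force: 58.6
```

```bash
python3 - <<'E'
from h import *
cv2.imwrite("pics/side1.png",camrig.camera("side")[90:330,180:500])
E
```

```text
(no output)
```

View pics/side1.png

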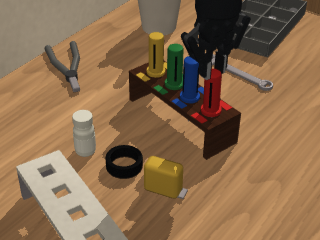

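The gripper is closed on red's upper handle, and the neighbours are untouched. The grip reads 58.6 N at 0.31 opening. Next is the lift.

Request:
jog_arm:
  deltas:
    - [[0,0,-0.03],[0,0,0],0]
    - [[0,0,-0.06],[0,0,0],0]
    - [[0,0,-0.09],[0,0,0],0]
    - [[0,0,-0.12],[0,0,0],0]
    - [[0,0,-0.12],[0,0,0],0]
    - [[0,0,-0.12],[0,0,0],0]

```text
time_s: 3.85
tcp_pos: [0.4679, -0.1572, 0.2311]
tool_rot: [-3.104, 0.485, -0.002]
contact_force: [-0.8, 0.1, -1.4]
gripper_width: 0.308
grip_force: 59.2
```

```bash
python3 - <<'E'
from h import *
cv2.imwrite("pics/side2.png",camrig.camera("side")[60:330,180:500])
cv2.imwrite("pics/top2.png",camrig.camera("top"))
E
python3 d.py .5959 .1419 .232 .5959 .1419 .111
```

```text
[ 0.0317 -0.3239 -0.0024] [ 0.     0.002 -0.   ]
[ 0.0319 -0.3239  0.1186] [ 0.     0.002 -0.   ]
```

View pics/side2.png

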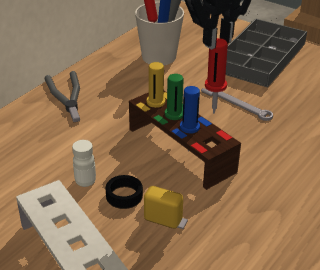

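Red is out cleanly and upright, at about (217,70) in the crop. Next I carry it above the far hole.

Request:
jog_arm:
  deltas:
    - [[0.003,-0.03,0],[0,0,0],0]
    - [[0.007,-0.07,0],[0,0,0],0]
    - [[0.011,-0.11,0],[0,0,0],0]
    - [[0.015,-0.15,0],[0,0,0],0]
    - [[0.019,-0.19,0],[0,0,0],0]
    - [[0.023,-0.23,0],[0,0,0],0]
    - [[0.027,-0.27,0],[0,0,0],0]
    - [[0.031,-0.3,0],[0,0,0],0]
    - [[0.033,-0.324,0],[0,0,0],0]
    - [[0.033,-0.324,0],[0,0,0],0]
    - [[0.033,-0.324,0],[0,0,0],0]
    - [[0.033,-0.324,0],[0,0,0],0]
    - [[0.033,-0.324,0],[0,0,0],0]

```text
time_s: 5.25
tcp_pos: [0.5978, 0.1395, 0.2304]
tool_rot: [3.102, -0.488, -0.001]
contact_force: [0.8, 0.2, -1.0]
gripper_width: 0.307
grip_force: 59.2
```

```bash
python3 - <<'E'
from h import *
t=camrig.camera("top");s=camrig.camera("side");cv2.imwrite("pics/c3.png",cv2.hconcat([t[100:340,100:350],s[100:340,120:370]]))
E
python3 d.py .598 .1419 .231 .598 .1419 .113
```

```text
[-0.0006 -0.0018 -0.0002] [ 0.    -0.    -0.002]
[-0.0006 -0.0018  0.1178] [ 0.    -0.    -0.002]
```

View pics/c3.png

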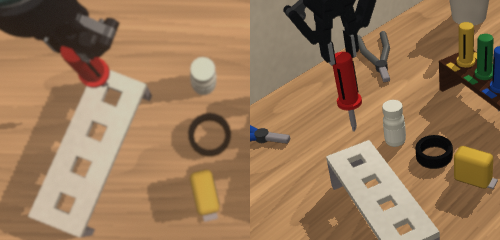

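The top view shows red's collar near (195,173), with the shank tip close to the far hole. In the side view the collar is at (218,201) and the tip at (224,229). I'll check these by casting rays.

```bash
python3 - <<'E'
from h import *
print(ray("side",(218,201),.193),ray("side",(223.5,229.5),.135),ray("top",(195,173),.193))
im=camrig.camera("side"); m=cmask(im,"red"); m[:140]=0; m[230:]=0; m[:,:190]=0; m[:,250:]=0
c=max(comps(m,50),key=lambda k:k[1][4]); print(c[0],c[1],ray("side",c[0],.1325+.1))
E
```

```text
[0.5979564  0.13922955 0.193     ] [0.59703393 0.13752602 0.135     ] [0.59498575 0.13625559 0.193     ]
[215.98205855 181.91406988] [ 203  152   29   58 1059] [0.59306461 0.1416943  0.2325    ]
```

It's within about 3 mm. I'll shift tool y by −2.5 mm, lower and release.

Request:
jog_arm:
  deltas:
    - [[-0.001,-0.0025,0.02],[0,0,0],0]
    - [[-0.001,-0.0025,0.05],[0,0,0],0]
    - [[-0.001,-0.0025,0.08],[0,0,0],0]
    - [[-0.001,-0.0025,0.1],[0,0,0],0]
    - [[-0.001,-0.0025,0.117],[0,0,0],0]
    - [[-0.001,-0.0025,0.117],[0,0,0],0]
    - [[-0.001,-0.0025,0.117],[0,0,0],0]
    - [[-0.001,-0.0025,0.117],[0,0,0],0]

```text
time_s: 6.2
tcp_pos: [0.5988, 0.1439, 0.1148]
tool_rot: [-3.103, 0.486, -0.003]
contact_force: [-0.3, -0.2, -0.3]
gripper_width: 0.309
grip_force: 74.2
```

```bash
python3 d.py .598 .1419 .111
```

```text
[-0.0001  0.0021  0.0038] [-0.001 -0.001 -0.   ]
```

Request:
jog_arm:
  deltas:
    - [[0,0,0.002],[0,0,0],0]
    - [[0,0,0.002],[0,0,0],0]
    - [[0,0,0.002],[0,0,0],1]
    - [[0,0,0.002],[0,0,0],1]
    - [[0,0,0.002],[0,0,0],1]
    - [[0,0,0.002],[0,0,0],1]
    - [[0,0,0.002],[0,0,0],1]
    - [[0,0,0.002],[0,0,0],1]
    - [[0,0,-0.04],[0,0,0],1]
    - [[0,0,-0.09],[0,0,0],1]
    - [[0,0,-0.12],[0,0,0],1]
    - [[0,0,-0.12],[0,0,0],1]
    - [[0,0,-0.12],[0,0,0],1]

```text
time_s: 7.5
tcp_pos: [0.5981, 0.1439, 0.2343]
tool_rot: [-3.103, 0.485, -0.002]
contact_force: [0.1, -0.2, -0.7]
gripper_width: 1.0
grip_force: 0.0
```

```bash
python3 - <<'E'
from h import *
cv2.imwrite("pics/side4.png",camrig.camera("side")[60:360,150:500])
E
python3 d.py .520 -.1695 .24 .52 -.1695 .111
```

```text
[ 0.022   0.3219 -0.0068] [ 0.001  0.001 -0.   ]
[0.0221 0.3218 0.1222] [ 0.001  0.001 -0.   ]
```

View pics/side4.png

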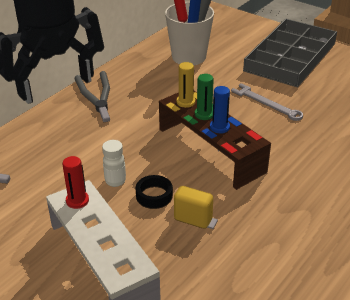

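Red stands seated in the far hole (collar at crop (76,199)). Next is blue.

Request:
jog_arm:
  deltas:
    - [[0.001,0.03,-0.007],[0,0,0],1]
    - [[0.022,0.322,-0.007],[0,0,0],1]
    - [[0.022,0.322,-0.007],[0,0,0],1]
    - [[0.022,0.322,-0.007],[0,0,0],1]
    - [[0.022,0.322,-0.007],[0,0,0],1]
    - [[0.022,0.322,-0.007],[0,0,0],1]
    - [[0.022,0.322,-0.007],[0,0,0],1]
    - [[0.022,0.322,-0.007],[0,0,0],1]
    - [[0.022,0.322,-0.007],[0,0,0],1]
    - [[0.022,0.322,-0.007],[0,0,0],1]
    - [[0.022,0.322,-0.007],[0,0,0],1]
    - [[0.022,0.322,-0.007],[0,0,0],1]

```text
time_s: 8.75
tcp_pos: [0.521, -0.168, 0.2404]
tool_rot: [-3.104, 0.481, 0.001]
contact_force: [0.5, 1.0, -0.5]
gripper_width: 0.999
grip_force: 0.0
```

```bash
python3 d.py .52 -.1695 .111
```

```text
[-0.0004  0.0018  0.1294] [-0.     0.001  0.002]
```

Request:
jog_arm:
  deltas:
    - [[-0.001,0.002,0.05],[0,0,0],1]
    - [[-0.001,0.002,0.1],[0,0,0],1]
    - [[-0.001,0.002,0.129],[0,0,0],1]
    - [[-0.001,0.002,0.129],[0,0,0],1]
    - [[-0.001,0.002,0.129],[0,0,0],1]
    - [[-0.001,0.002,0.129],[0,0,0],0]
    - [[-0.001,0.002,0.129],[0,0,0],0]
    - [[-0.001,0.002,0.129],[0,0,0],0]
    - [[-0.001,0.002,0.129],[0,0,0],0]
    - [[-0.001,0.002,0.129],[0,0,0],0]
    - [[-0.001,0.002,0.129],[0,0,0],0]
    - [[-0.001,0.002,0.129],[0,0,0],0]
    - [[-0.001,0.002,0.129],[0,0,0],0]
    - [[-0.001,0.002,0.129],[0,0,0],0]

```text
time_s: 10.15
tcp_pos: [0.5203, -0.1712, 0.113]
tool_rot: [-3.104, 0.485, -0.004]
contact_force: [1.0, 0.1, 6.3]
gripper_width: 0.306
grip_force: 58.6
```

Request:
jog_arm:
  deltas:
    - [[0,0,-0.03],[0,0,0],0]
    - [[0,0,-0.06],[0,0,0],0]
    - [[0,0,-0.09],[0,0,0],0]
    - [[0,0,-0.12],[0,0,0],0]
    - [[0,0,-0.12],[0,0,0],0]
    - [[0,0,-0.12],[0,0,0],0]

```text
time_s: 10.75
tcp_pos: [0.5191, -0.1711, 0.2321]
tool_rot: [-3.104, 0.485, -0.002]
contact_force: [0.9, -0.2, -1.9]
gripper_width: 0.306
grip_force: 59.1
```

```bash
python3 d.py .5445 .1616 .231
```

```text
[-0.0774 -0.3245  0.0011] [-0.    -0.001 -0.   ]
```

Request:
jog_arm:
  deltas:
    - [[-0.007,-0.03,0],[0,0,0],0]
    - [[-0.017,-0.07,0],[0,0,0],0]
    - [[-0.026,-0.11,0],[0,0,0],0]
    - [[-0.036,-0.15,0],[0,0,0],0]
    - [[-0.045,-0.19,0],[0,0,0],0]
    - [[-0.055,-0.23,0],[0,0,0],0]
    - [[-0.064,-0.27,0],[0,0,0],0]
    - [[-0.073,-0.305,0],[0,0,0],0]
    - [[-0.0775,-0.3245,0],[0,0,0],0]
    - [[-0.0775,-0.3245,0],[0,0,0],0]
    - [[-0.0775,-0.3245,0],[0,0,0],0]
    - [[-0.0775,-0.3245,0],[0,0,0],0]
    - [[-0.0775,-0.3245,0],[0,0,0],0]

```text
time_s: 12.05
tcp_pos: [0.5443, 0.1597, 0.2315]
tool_rot: [3.102, -0.489, -0.001]
contact_force: [0.5, 0.3, -0.2]
gripper_width: 0.305
grip_force: 59.2
```

```bash
cat > chk.py <<'E'
import sys
from h import *
# held driver: extent of the handle in the side view; its lowest collar edge and shaft bounds
col,x0,x1=sys.argv[1],int(sys.argv[2]),int(sys.argv[3]); im=camrig.camera("side")
HUE["yellow"]=(15,34); m=cmask(im,col); m[:,:x0]=0; m[:,x1:]=0; m[:120]=0; m[330:]=0
o=get_obs(); zb=o["tcp_pos"][2]-.0405
for c,s in comps(m,300):
    # collar = widest rows; its centre by row-wise mid of the widest band
    x,y,w,h,a=s; ws=m[y:y+h,x:x+w].sum(1); k=np.argsort(ws)[-5:]; ys=k.mean()+y
    us=np.mean([np.nonzero(m[y+j])[0][(np.nonzero(m[y+j])[0]>=x)&(np.nonzero(m[y+j])[0]<x+w)][[0,-1]].mean() for j in k])
    print(s,(us.round(1),ys),ray("side",(us,ys),zb+.003).round(4))
E
python3 chk.py blue 195 290;python3 d.py .5445 .1616 .113
```

```text
[ 219  170   26   61 1067] (np.float64(232.0), np.float64(221.0)) [0.5459 0.1621 0.1941]
[-0.0004 -0.0017  0.1186] [ 0.001  0.    -0.002]
```

Blue's collar is at (0.546, 0.162) and the hole at (0.5435, 0.162). I'll lower it and release.

Request:
jog_arm:
  deltas:
    - [[-0.0015,-0.001,0.02],[0,0,0],0]
    - [[-0.0015,-0.001,0.05],[0,0,0],0]
    - [[-0.0015,-0.001,0.08],[0,0,0],0]
    - [[-0.0015,-0.001,0.1],[0,0,0],0]
    - [[-0.0015,-0.001,0.118],[0,0,0],0]
    - [[-0.0015,-0.001,0.118],[0,0,0],0]
    - [[-0.0015,-0.001,0.118],[0,0,0],0]
    - [[-0.0015,-0.001,0.118],[0,0,0],0]

```text
time_s: 12.9
tcp_pos: [0.5437, 0.1627, 0.1144]
tool_rot: [-3.103, 0.486, -0.002]
contact_force: [0.7, 0.3, -1.4]
gripper_width: 0.303
grip_force: 77.8
```

Request:
jog_arm:
  deltas:
    - [[0,0,0.001],[0,0,0],0]
    - [[0,0,0.001],[0,0,0],0]
    - [[0,0,0.001],[0,0,0],1]
    - [[0,0,0.001],[0,0,0],1]
    - [[0,0,0.001],[0,0,0],1]
    - [[0,0,0.001],[0,0,0],1]
    - [[0,0,0.001],[0,0,0],1]
    - [[0,0,0.001],[0,0,0],1]
    - [[0,0,-0.04],[0,0,0],1]
    - [[0,0,-0.09],[0,0,0],1]
    - [[0,0,-0.125],[0,0,0],1]
    - [[0,0,-0.125],[0,0,0],1]
    - [[0,0,-0.125],[0,0,0],1]

```text
time_s: 14.2
tcp_pos: [0.5434, 0.1631, 0.2393]
tool_rot: [-3.103, 0.485, -0.002]
contact_force: [-0.3, 0.8, -0.8]
gripper_width: 0.996
grip_force: 0.0
```

```bash
python3 d.py .5697 -.1865 .24
```

```text
[ 0.1317  0.3249 -0.0008] [-0.001 -0.001 -0.   ]
```

Request:
jog_arm:
  deltas:
    - [[0.012,0.03,0],[0,0,0],1]
    - [[0.132,0.325,0],[0,0,0],1]
    - [[0.132,0.325,0],[0,0,0],1]
    - [[0.132,0.325,0],[0,0,0],1]
    - [[0.132,0.325,0],[0,0,0],1]
    - [[0.132,0.325,0],[0,0,0],1]
    - [[0.132,0.325,0],[0,0,0],1]
    - [[0.132,0.325,0],[0,0,0],1]
    - [[0.132,0.325,0],[0,0,0],1]
    - [[0.132,0.325,0],[0,0,0],1]
    - [[0.132,0.325,0],[0,0,0],1]
    - [[0.132,0.325,0],[0,0,0],1]

```text
time_s: 15.4
tcp_pos: [0.5698, -0.1846, 0.2383]
tool_rot: [-3.104, 0.48, 0.001]
contact_force: [0.2, -0.6, -0.6]
gripper_width: 0.999
grip_force: 0.0
```

```bash
python3 d.py .5697 -.1865 .111; python3 - <<'E'
from h import *
cv2.imwrite("pics/side5.png",camrig.camera("side")[60:360,150:500])
E
```

```text
[0.0006 0.002  0.1273] [-0.001  0.001  0.003]
```

View pics/side5.png

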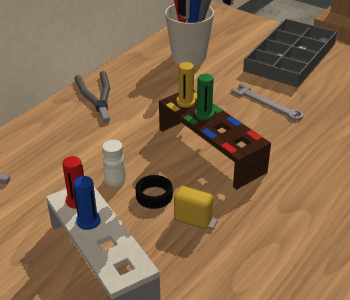

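Red and blue are both standing seated in the white rack. Green and yellow are undisturbed, at crop (205,95) and (187,82). Next I grasp green.

Request:
jog_arm:
  deltas:
    - [[0,0.002,0.05],[0,0,0],1]
    - [[0,0.002,0.1],[0,0,0],1]
    - [[0,0.002,0.128],[0,0,0],1]
    - [[0,0.002,0.128],[0,0,0],1]
    - [[0,0.002,0.128],[0,0,0],1]
    - [[0,0.002,0.128],[0,0,0],0]
    - [[0,0.002,0.128],[0,0,0],0]
    - [[0,0.002,0.128],[0,0,0],0]
    - [[0,0.002,0.128],[0,0,0],0]
    - [[0,0.002,0.128],[0,0,0],0]
    - [[0,0.002,0.128],[0,0,0],0]
    - [[0,0.002,0.128],[0,0,0],0]
    - [[0,0.002,0.128],[0,0,0],0]
    - [[0,0.002,0.128],[0,0,0],0]

```text
time_s: 16.85
tcp_pos: [0.5702, -0.1888, 0.1121]
tool_rot: [-3.104, 0.485, -0.004]
contact_force: [0.4, 1.2, 6.8]
gripper_width: 0.309
grip_force: 58.7
```

Request:
jog_arm:
  deltas:
    - [[0,0,-0.03],[0,0,0],0]
    - [[0,0,-0.06],[0,0,0],0]
    - [[0,0,-0.09],[0,0,0],0]
    - [[0,0,-0.12],[0,0,0],0]
    - [[0,0,-0.12],[0,0,0],0]
    - [[0,0,-0.12],[0,0,0],0]

```text
time_s: 17.45
tcp_pos: [0.5691, -0.1887, 0.2311]
tool_rot: [3.104, -0.485, 0.001]
contact_force: [0.1, 0.3, -1.6]
gripper_width: 0.309
grip_force: 59.2
```

```bash
python3 d.py .492 .182 .231
```

```text
[-1.866e-01 -3.295e-01 -1.000e-04] [-0.    -0.001 -0.   ]
```

Request:
jog_arm:
  deltas:
    - [[-0.017,-0.03,0],[0,0,0],0]
    - [[-0.034,-0.06,0],[0,0,0],0]
    - [[-0.057,-0.1,0],[0,0,0],0]
    - [[-0.079,-0.14,0],[0,0,0],0]
    - [[-0.102,-0.18,0],[0,0,0],0]
    - [[-0.125,-0.22,0],[0,0,0],0]
    - [[-0.147,-0.26,0],[0,0,0],0]
    - [[-0.167,-0.295,0],[0,0,0],0]
    - [[-0.18,-0.318,0],[0,0,0],0]
    - [[-0.1865,-0.3295,0],[0,0,0],0]
    - [[-0.1865,-0.3295,0],[0,0,0],0]
    - [[-0.1865,-0.3295,0],[0,0,0],0]
    - [[-0.1865,-0.3295,0],[0,0,0],0]
    - [[-0.1865,-0.3295,0],[0,0,0],0]

```text
time_s: 18.85
tcp_pos: [0.4926, 0.1801, 0.2307]
tool_rot: [3.102, -0.49, 0.0]
contact_force: [-0.2, -0.6, -0.9]
gripper_width: 0.305
grip_force: 59.3
```

```bash
python3 chk.py green 195 300;python3 d.py .492 .182 .113
```

```text
[236 191  27  62 941] (np.float64(248.8), np.float64(244.0)) [0.492  0.1839 0.1932]
[-0.001  -0.0014  0.1177] [ 0.    -0.    -0.003]
```

Green's collar is at (0.492, 0.184) and the hole at (0.4915, 0.182). I'll lower it and release.

Request:
jog_arm:
  deltas:
    - [[0,0,0.02],[0,0,0],0]
    - [[0,0,0.05],[0,0,0],0]
    - [[0,0,0.08],[0,0,0],0]
    - [[0,0,0.1],[0,0,0],0]
    - [[0,0,0.117],[0,0,0],0]
    - [[0,0,0.117],[0,0,0],0]
    - [[0,0,0.117],[0,0,0],0]
    - [[0,0,0.117],[0,0,0],0]

```text
time_s: 19.7
tcp_pos: [0.4928, 0.1819, 0.1146]
tool_rot: [-3.103, 0.486, -0.002]
contact_force: [0.1, 0.2, -1.0]
gripper_width: 0.309
grip_force: 73.4
```

Request:
jog_arm:
  deltas:
    - [[0,0,0.001],[0,0,0],0]
    - [[0,0,0.001],[0,0,0],0]
    - [[0,0,0.001],[0,0,0],1]
    - [[0,0,0.001],[0,0,0],1]
    - [[0,0,0.001],[0,0,0],1]
    - [[0,0,0.001],[0,0,0],1]
    - [[0,0,0.001],[0,0,0],1]
    - [[0,0,0.001],[0,0,0],1]
    - [[0,0,-0.04],[0,0,0],1]
    - [[0,0,-0.09],[0,0,0],1]
    - [[0,0,-0.125],[0,0,0],1]
    - [[0,0,-0.125],[0,0,0],1]
    - [[0,0,-0.125],[0,0,0],1]

```text
time_s: 21.0
tcp_pos: [0.4923, 0.1821, 0.2393]
tool_rot: [-3.103, 0.485, -0.002]
contact_force: [-0.2, 0.2, -0.9]
gripper_width: 1.005
grip_force: 0.0
```

```bash
python3 d.py .6235 -.199 .24
```

```text
[ 0.2413  0.3229 -0.0008] [-0.001 -0.001 -0.   ]
```

Request:
jog_arm:
  deltas:
    - [[0.022,0.03,0],[0,0,0],1]
    - [[0.241,0.323,0],[0,0,0],1]
    - [[0.241,0.323,0],[0,0,0],1]
    - [[0.241,0.323,0],[0,0,0],1]
    - [[0.241,0.323,0],[0,0,0],1]
    - [[0.241,0.323,0],[0,0,0],1]
    - [[0.241,0.323,0],[0,0,0],1]
    - [[0.241,0.323,0],[0,0,0],1]
    - [[0.241,0.323,0],[0,0,0],1]
    - [[0.241,0.323,0],[0,0,0],1]
    - [[0.241,0.323,0],[0,0,0],1]
    - [[0.241,0.323,0],[0,0,0],1]
    - [[0.241,0.323,0],[0,0,0],1]

```text
time_s: 22.3
tcp_pos: [0.623, -0.1967, 0.2386]
tool_rot: [-3.103, 0.481, 0.001]
contact_force: [0.5, -0.5, -0.0]
gripper_width: 1.002
grip_force: 0.0
```

```bash
python3 d.py .6235 -.199 .111
```

```text
[0.0013 0.0021 0.1276] [-0.001  0.001  0.003]
```

Request:
jog_arm:
  deltas:
    - [[0,0.002,0.05],[0,0,0],1]
    - [[0,0.002,0.1],[0,0,0],1]
    - [[0,0.002,0.128],[0,0,0],1]
    - [[0,0.002,0.128],[0,0,0],1]
    - [[0,0.002,0.128],[0,0,0],1]
    - [[0,0.002,0.128],[0,0,0],0]
    - [[0,0.002,0.128],[0,0,0],0]
    - [[0,0.002,0.128],[0,0,0],0]
    - [[0,0.002,0.128],[0,0,0],0]
    - [[0,0.002,0.128],[0,0,0],0]
    - [[0,0.002,0.128],[0,0,0],0]
    - [[0,0.002,0.128],[0,0,0],0]
    - [[0,0.002,0.128],[0,0,0],0]
    - [[0,0.002,0.128],[0,0,0],0]

```text
time_s: 23.7
tcp_pos: [0.6235, -0.2012, 0.1121]
tool_rot: [3.104, -0.485, 0.004]
contact_force: [0.1, 1.3, 6.9]
gripper_width: 0.308
grip_force: 58.6
```

Request:
jog_arm:
  deltas:
    - [[0,0,-0.03],[0,0,0],0]
    - [[0,0,-0.06],[0,0,0],0]
    - [[0,0,-0.09],[0,0,0],0]
    - [[0,0,-0.12],[0,0,0],0]
    - [[0,0,-0.12],[0,0,0],0]
    - [[0,0,-0.12],[0,0,0],0]

```text
time_s: 24.3
tcp_pos: [0.6224, -0.2011, 0.2311]
tool_rot: [3.104, -0.485, 0.001]
contact_force: [0.1, 0.3, -1.5]
gripper_width: 0.307
grip_force: 59.1
```

```bash
python3 d.py .44 .202 .231
```

```text
[-2.968e-01 -3.282e-01 -1.000e-04] [-0.    -0.001 -0.   ]
```

Request:
jog_arm:
  deltas:
    - [[-0.02,-0.02,0],[0,0,0],0]
    - [[-0.05,-0.04,0],[0,0,0],0]
    - [[-0.085,-0.06,0],[0,0,0],0]
    - [[-0.12,-0.08,0],[0,0,0],0]
    - [[-0.155,-0.1,0],[0,0,0],0]
    - [[-0.19,-0.12,0],[0,0,0],0]
    - [[-0.225,-0.145,0],[0,0,0],0]
    - [[-0.26,-0.17,0],[0,0,0],0]
    - [[-0.285,-0.2,0],[0,0,0],0]
    - [[-0.297,-0.24,0],[0,0,0],0]
    - [[-0.297,-0.28,0],[0,0,0],0]
    - [[-0.297,-0.31,0],[0,0,0],0]
    - [[-0.297,-0.328,0],[0,0,0],0]
    - [[-0.297,-0.328,0],[0,0,0],0]
    - [[-0.297,-0.328,0],[0,0,0],0]
    - [[-0.297,-0.328,0],[0,0,0],0]

```text
time_s: 25.9
tcp_pos: [0.4392, 0.1998, 0.2303]
tool_rot: [3.102, -0.489, -0.002]
contact_force: [0.5, -0.2, -0.5]
gripper_width: 0.306
grip_force: 59.2
```

```bash
python3 chk.py yellow 240 320;python3 d.py .44 .202 .113;python3 - <<'E'
from h import *
cv2.imwrite("pics/side6.png",camrig.camera("side")[100:400,150:500])
E
```

```text
[ 254  212   29   66 1345] (np.float64(268.3), np.float64(267.0)) [0.4393 0.2021 0.193 ]
[ 1.000e-04 -2.200e-03  1.175e-01] [ 0.001  0.    -0.003]
```

View pics/side6.png

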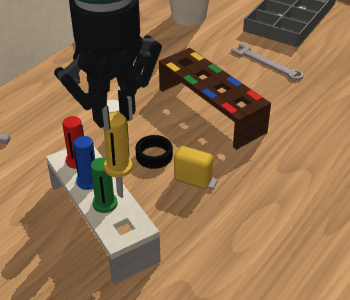

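The other three are seated. Yellow's collar is at (0.4393, 0.202) over the hole at (0.4396, 0.202). I'll lower it and release.

Request:
jog_arm:
  deltas:
    - [[0,0,0.02],[0,0,0],0]
    - [[0,0,0.05],[0,0,0],0]
    - [[0,0,0.08],[0,0,0],0]
    - [[0,0,0.1],[0,0,0],0]
    - [[0,0,0.117],[0,0,0],0]
    - [[0,0,0.117],[0,0,0],0]
    - [[0,0,0.117],[0,0,0],0]
    - [[0,0,0.117],[0,0,0],0]

```text
time_s: 26.8
tcp_pos: [0.4403, 0.2018, 0.1146]
tool_rot: [-3.103, 0.486, -0.002]
contact_force: [0.6, -0.3, -0.1]
gripper_width: 0.305
grip_force: 73.3
```

Request:
jog_arm:
  deltas:
    - [[0,0,0.001],[0,0,0],0]
    - [[0,0,0.001],[0,0,0],0]
    - [[0,0,0.001],[0,0,0],1]
    - [[0,0,0.001],[0,0,0],1]
    - [[0,0,0.001],[0,0,0],1]
    - [[0,0,0.001],[0,0,0],1]
    - [[0,0,0.001],[0,0,0],1]
    - [[0,0,0.001],[0,0,0],1]
    - [[0,0,-0.04],[0,0,0],1]
    - [[0,0,-0.09],[0,0,0],1]
    - [[0,0,-0.125],[0,0,0],1]
    - [[0,0,-0.125],[0,0,0],1]

```text
time_s: 28.0
tcp_pos: [0.4429, 0.2035, 0.2434]
tool_rot: [-3.098, 0.485, -0.013]
contact_force: [-0.1, 0.1, -0.2]
gripper_width: 0.999
grip_force: 0.0
```

Request:
jog_arm:
  deltas:
    - [[0,0.05,0],[0,0,0],1]
    - [[0,0.1,0],[0,0,0],1]
    - [[0,0.15,0],[0,0,0],1]
    - [[0,0.2,0],[0,0,0],1]
    - [[0,0.25,0],[0,0,0],1]
    - [[0,0.25,0],[0,0,0],1]
    - [[0,0.25,0],[0,0,0],1]
    - [[0,0.25,0],[0,0,0],1]

```text
time_s: 28.8
tcp_pos: [0.3637, -0.0351, 0.2385]
tool_rot: [-3.104, 0.483, 0.0]
contact_force: [0.5, 0.9, -0.9]
gripper_width: 1.002
grip_force: 0.0
```

```bash
python3 - <<'E'
from h import *
t=camrig.camera("top");s=camrig.camera("side");cv2.imwrite("pics/fin.png",cv2.resize(cv2.hconcat([t[120:360,100:300],s[180:420,150:350]]),None,fx=2,fy=2))
h=dict(red=(.5959,.1419),blue=(.5435,.1616),green=(.4915,.1817),yellow=(.4396,.2017)); HUE["yellow"]=(15,34)
for c,p in h.items():
    m=cmask(s,c); m[:,:190]=0;m[:,300:]=0;m[:180]=0;m[345:]=0
    k=max(comps(m,50),key=lambda k:k[1][4]); print(c,k[1],(ray("side",k[0],.113)[:2]-p).round(4))
E
```

```text
red [213 216  20  53 544] [ 0.0127 -0.0076]
blue [224 236  21  53 787] [0.0072 0.0038]
green [241 258  19  54 652] [0.0077 0.0028]
yellow [ 257  280   27   57 1105] [0.0021 0.004 ]
```

View pics/fin.png

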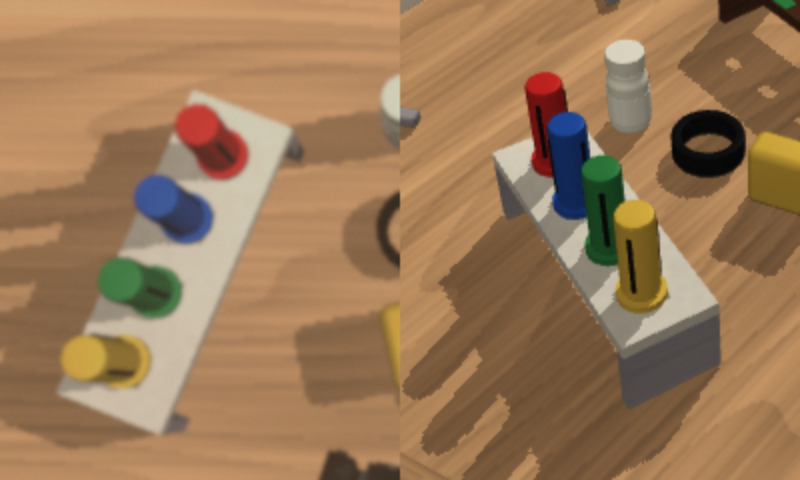

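All four stand upright with collars flat on the white rack. In the top view the collars sit at about (211,196), (193,228), (178,265) and (163,300), a few mm at most from the hole centres. The arm is clear.

```bash
python3 -c "
from plant import r, camrig, get_obs
print(r.job_done())"
```

```text
the job is handed in; nothing more can be done
None
```

All four drivers stand upright and fully seated in the white rack in mirrored order (near to far: yellow, green, blue, red), and the job was handed in at about 29 s of robot time; the hand-in printed no pass/fail verdict.

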